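# Key and seat the isolator's yellow rose

## Robot

A 7-joint arm with a two-finger parallel gripper is mounted at the origin on the work surface. World frame = base frame: x ahead of the robot, y to its left, z up, the work surface at z = 0. Lengths are in m, angles in rad, forces in N, time in s.
With the tool pointing down it reaches from about 0.425 to 0.825 m from the base axis. Payload 3.6 kg.
Tool frame: the origin (TCP) lies at the very end of the fingers, on their centre line; the grasp point (between the pads) lies 19 mm behind it (arm.tcp_to_grasp is the distance from the TCP to the grasp point, in m); y points along the fingers, z is the direction in which the jaws open and shut, and the axes are right-handed (so a half turn about y gives the same grasp; the last joint's range is limited). The gripper opens to 93 mm and grips with 3 to 60 N. Pads are 15 mm wide; open, the fingers measure 128 mm over their backs; the gripper's body (75 mm by 188 mm) begins 65 mm behind the grasp point.
Start: joints at [1.272, 0.615, -0.013, 1.423, 0.008, 1.103, -0.04], TCP at [0.175, -0.626, 0.219] pointing down, gripper open.
Joint ranges: [-3.12, 3.12], [-0.3, 2.06], [-1.34, 1.32], [0.26, 2.42], [-1.36, 4.5], [0.01, 1.98], [-2.84, 2.84]. Speed limits (rad/s): [2.79, 2.79, 3.14, 3.14, 3.14, 3.14, 3.14].

## Interface

Orientations are given as a 3x3 rotation matrix whose columns are the frame's x, y, z axes.
In Python, from rig import status, read_camera, arm, spotter gives the robot as it stands. The module is installed in compiled form; this text tells all that it offers.
- The arm moves only by the tool servo_tool, never from a script. Its argument "steps" is text: rows parted by semicolons, each of 5 numbers parted by spaces: the opening, from -1 (shut) to 1 (fully open), so that 0 is half open, then the shift along the tool's x, y, z in m, then the turn about the tool's y in rad. In form: gripper x y z turn; .... A call has 1 to 8 rows; each row shifts and turns the commanded pose from where the row before left it, along the tool's axes as they then stand; what a row does not reach is not made up. A row lasts 1/12 s, in which the tool goes at most 41.7 mm and 7.16 degrees, less where a joint would pass 70% of its speed; a pose out of reach is approached as far as the arm can. A call with a gripper value outside its range is refused whole. The fingers move at their own pace and stop on an object; "force" is the grip in N (left out, the last holds). Time passes only in rows, so rows that do not move let the fingers close. It gives the time, the measured TCP pose, the force and the opening at its end, in the units of the state.
- status.get_state(): the state, without advancing time (a new reading comes with each control period).
- read_camera(name): name is "scene" or "top" or "wrist"; returns a dict with "frame" (400x640x3 uint8, red, green, blue), "z_map" (400x640 float32, m along the optical axis (not along the pixel's ray), 0 where there is no reading), "fx", "fy", "cx", "cy" (pixels), "rvec" (rotation vector, rad) and "tvec" (3), from world to camera coordinates, as OpenCV has them; the wrist camera has in their place "T_tool_cam" (4x4, takes a point from camera to tool coordinates, whose origin is the TCP and whose axes are the tool frame's). Camera axes: x right, y down, z forward; pixel columns grow to the right and rows downward; lengths in m; the calibration is good to about 2 mm. The wrist camera is an equidistant fisheye: a pixel r from the principal point sees the ray r / f radians off the axis. A picture is of the moment at which its call begins: read the wrist's pose just before it.
- arm.hand_in(): hands the job in, once; it reports no verdict.
Trained networks look in the newest picture that a camera, given by its name, has taken for a name from the list of things; names that differ only in an ending like _2 or _b are one class to them, and where a whole thing is asked for, a point or a joint stands for the part that bears it (a point fixed in the world has none). Each returns a list of dicts, best first, with "confidence" (0 to 1); they miss things now and then, are a little off and sometimes report something else, mostly with a low value. They report only what shows in the picture. A call takes as long as a camera call.
- spotter.spot_in(target, camera): "bbox" ([left, top, width, height] in pixels, round what is visible of it).
The state is a dict: "time_s": time; "joint_pos": joint angles; "dq": joint speeds; "joint_torque": joint torques, N m; "ee_pos": TCP position; "eef_rot": TCP orientation; "contact_force": force on the tool from outside, world axes, zero at the start; "torque": the same for the moment, N m; "gripper_width": finger opening in m.
Only numpy, scipy, OpenCV 4.12 (cv2) and the standard library are available. Lean on these libraries where they do the work, as an engineer would, in place of code of your own. Each camera call takes 0.05 s, during which the arm holds its last target. There are 200 camera calls.

## Task

The isolator box lying on the table has a loose yellow rose sitting proud on its spindle. With a fingertip push the rose round (it has a red tab to push on) until the notch in its rim is over the brass pin on the box, then press the rose down until it is fully home over the pin. Do not lift the rose, and leave the other things on the table where they are.

Things in the scene. Friction and masses are not known exactly. Their poses are not given: they have to be found in the camera images.
- isolator: Grey square isolator enclosure, 170 x 170 x 60 mm, fixed to the table, lying on its back. Origin: centre of its underside on the table; z up. The pin points along its +x. Three black cable glands, 22 mm long, stick out of its -x side. It stands at any yaw.
- pin (a point): Middle of the top of the brass locating pin: a horizontal round pin, 8 mm in diameter, fixed on top of the box and lying radially, from 50 to 82 mm from the spindle axis; this point is 66 mm from the axis and 70 mm above the table. The outer 20 mm of it show outside the rose's rim. Its rounded top leads the notch in, if this is off by no more than about 3 mm.
- rose_center (a point): Centre of the rose's top face, on the spindle axis. The rose is a yellow disc 124 mm in diameter and 10 mm thick; its top is 80.5 mm above the table while it sits proud (underside just over the pin) and 74.5 mm when fully home. It turns with, and slides along, a 12 mm square steel spindle whose top is 92 mm above the table. It is guided: it stays level and centred wherever it is pushed.
- notch (a point): Point at the mouth of the notch, level with the rose's top face, 66 mm from the axis (4 mm outside the rim). The notch is 13 mm wide, cut radially from the rim to 46 mm from the axis; a thin black line on the rose leads to it. When keyed, this point is over pin.
- tab (a point): Middle of the top of the red push tab, opposite the notch (180 degrees from it), its centre 44 mm from the axis. The tab is fixed on the rose, stands 14 mm above the rose's top face, and is 20 mm long radially and 10 mm thick in the direction of turning.
- rose_turn (a joint): Turn of the rose and spindle about the vertical axis, rad, growing counter-clockwise seen from above; 0 (or any full turn) = notch over the pin. At the start it lies between 0.8 and 5.48. It turns freely either way without stops, with a steady friction of about 0.05 N m (1 to 2 N at the tab), and stays where it is left.
- rose_press (a joint): How far the rose is pressed down, m: 0 = proud, as at the start, 0.006 = fully home on its stop; negative = lifted. A friction of about 4 N holds it where it is left, so it does not drop by itself; about 5 N sinks it. Off the notch the pin blocks it.
- handle_knob: Bystander: loose black rotary handle, 48 mm in diameter, 34 mm high with a red grip bar, standing beside the box. Origin at the centre of its underside.
- screwdriver: Bystander: screwdriver 190 mm long lying beside the box.
- controller: Bystander: green control module, 90 x 160 x 58 mm, on the table. Origin at the centre of its underside.
- router: Bystander: black router, 75 x 110 x 28 mm, with three upright aerials up to 135 mm high. Origin at the centre of its underside.

How it is judged:
By the outcome, as a careful person would: the job done as asked, in the order asked, and still so for the second after the job is handed in, with the robot touching nothing.
It also fails if it takes over 64 s, if anything falls off the work surface, if the arm or the gripper's body presses on something with over 40 N, if the wrist force passes 120 N, or if a joint passes its speed limit or range.

## Working session

There is one attempt and no reset: what is moved stays moved. The work goes in short steps, Python scripts to look and compute and a tool call to move; the robot and the scene stay as the last step left them, time stands still between calls to the robot, and variables do not carry over. Pictures are saved under pics/ and viewed, about 8 in all and at most 12, crops included, and the job is handed in when it is done.

Besides the shell and the picture viewer there is one more tool, called after "Emit:" by a JSON object that holds its "name" and its "arguments". servo_tool: Moves the arm, as the interface text tells. Its arguments: {"type":"object","properties":{"steps":{"type":"string"},"force":{"type":"number"}},"required":["steps"]}

```bash
mkdir -p pics; cat > h.py <<'E'
import numpy as np, cv2
from rig import status, read_camera, arm, spotter
def grab(name):
    c=read_camera(name); c['R']=cv2.Rodrigues(np.array(c['rvec'],float))[0] if 'rvec' in c else None
    return c
def world(c,u,v,z=None):
    """pixel->world by depth, or by plane z"""
    r=np.array([(u-c['cx'])/c['fx'],(v-c['cy'])/c['fy'],1.]); R=c['R']; t=np.ravel(c['tvec'])
    o=-R.T@t; d=R.T@r
    s=c['z_map'][int(round(v)),int(round(u))] if z is None else (z-o[2])/d[2]
    return o+s*d
def save(c,n): cv2.imwrite('pics/'+n,c['frame'][:,:,::-1])
def cloud(c):
    v,u=np.mgrid[:400,:640]; d=c['z_map']
    P=np.stack([(u-c['cx'])/c['fx']*d,(v-c['cy'])/c['fy']*d,d],-1)-np.ravel(c['tvec'])
    return P@c['R']
E
python3 - <<'E'
from h import *
for n in('top','scene'):
    c=grab(n); save(c,n+'1.png')
    for t in('isolator','pin','rose_center','notch','tab','handle_knob','screwdriver','controller','router'):
        for r in spotter.spot_in(t,n)[:1]:
            b=r['bbox'];u,v=b[0]+b[2]/2,b[1]+b[3]/2
            print(n,t,round(r['confidence'],2),np.round(b),world(c,min(u,639),min(v,399)).round(3))
s=status.get_state();print(s['time_s'],s['ee_pos'],np.round(s['eef_rot'],3),s['gripper_width'])
E
```

```text
top isolator 0.69 [319. 170.  70.  77.] [ 0.539 -0.127  0.1  ]
top pin 0.82 [318. 174.  75.  74.] [ 0.535 -0.134  0.082]
top rose_center 0.94 [334. 190.  42.  39.] [ 0.538 -0.132  0.092]
top notch 0.91 [334. 190.  40.  39.] [ 0.537 -0.128  0.099]
top tab 0.77 [334. 190.  39.  40.] [ 0.537 -0.128  0.08 ]
top handle_knob 0.47 [330. 165.  16.  11.] [ 0.67  -0.082  0.034]
top screwdriver 0.63 [356. 228.  48.  29.] [ 0.441 -0.214  0.023]
top controller 0.86 [447. 195.  55.  40.] [ 0.522 -0.508  0.058]
top router 0.6 [147. 162.  50.  38.] [0.636 0.443 0.026]
scene isolator 0.94 [244. 196.  79.  74.] [ 0.572 -0.154  0.084]
scene pin 0.57 [244. 197.  79.  77.] [ 0.577 -0.16   0.082]
scene rose_center 0.67 [243. 195.  82.  74.] [ 0.569 -0.153  0.083]
scene notch 0.79 [261. 204.  48.  40.] [ 0.551 -0.134  0.081]
scene tab 0.84 [261. 202.  45.  43.] [ 0.549 -0.137  0.085]
scene handle_knob 0.48 [321. 248.  19.  15.] [ 0.676 -0.082  0.01 ]
scene screwdriver 0.6 [223. 202.  35.  53.] [ 0.448 -0.216  0.025]
scene controller 0.6 [129. 280.  74.  72.] [ 0.546 -0.509  0.055]
scene router 0.93 [418. 124.  59.  41.] [0.64  0.459 0.026]
1.0 [ 0.17453463 -0.62610642  0.21863571] [[-0.963  0.     0.269]
 [-0.269  0.    -0.963]
 [-0.    -1.    -0.   ]] 0.09298677981059238
```

```bash
python3 - <<'E'
from h import *
a=cv2.imread('pics/top1.png')[150:270,290:430]; b=cv2.imread('pics/scene1.png')[180:285,215:345]
a=cv2.resize(a,None,fx=4,fy=4,interpolation=cv2.INTER_CUBIC);b=cv2.resize(b,(400,323),interpolation=cv2.INTER_CUBIC)
o=np.zeros((600,800,3),np.uint8);o[:480,:400]=a[:, :400];
cv2.imwrite('pics/c1.png',cv2.resize(cv2.imread('pics/top1.png')[150:265,300:430],(780,598)[:2] if 0 else (678,600),interpolation=cv2.INTER_CUBIC))
c=grab('top'); f=c['frame'].astype(int); P=cloud(c)
# yellow & red segmentation near the box
R,G,B=f[...,0],f[...,1],f[...,2]
near=np.hypot(P[...,0]-.537,P[...,1]+.13)<.085
ye=near&(R>110)&(G>80)&(B<.55*G); re=near&(R>90)&(G<.5*R)&(B<.5*R)
for n,m in(('y',ye),('r',re)):
    q=P[m]; print(n,m.sum(),np.median(q,0).round(4),(q[:,:2].min(0)+q[:,:2].max(0))/2, np.ptp(q[:,:2],axis=0)); 
v,u=np.nonzero(re);print(list(zip(u,v,P[re].round(3).tolist()))[:30])
E
```

```text
y 1185 [ 0.5423 -0.1297  0.0818] [ 0.54299662 -0.127247  ] [0.12328819 0.12944267]
r 10 [ 0.5578 -0.0894  0.0959] [ 0.55780023 -0.08922878] [0.00962288 0.01223823]
[(np.int64(340), np.int64(201), [0.563, -0.086, 0.096]), (np.int64(339), np.int64(202), [0.559, -0.083, 0.098]), (np.int64(340), np.int64(202), [0.559, -0.086, 0.104]), (np.int64(341), np.int64(202), [0.56, -0.089, 0.096]), (np.int64(342), np.int64(202), [0.56, -0.092, 0.094]), (np.int64(340), np.int64(203), [0.556, -0.086, 0.099]), (np.int64(341), np.int64(203), [0.557, -0.09, 0.091]), (np.int64(342), np.int64(203), [0.557, -0.093, 0.091]), (np.int64(343), np.int64(203), [0.556, -0.095, 0.096]), (np.int64(343), np.int64(204), [0.553, -0.095, 0.1])]
```

View pics/c1.png

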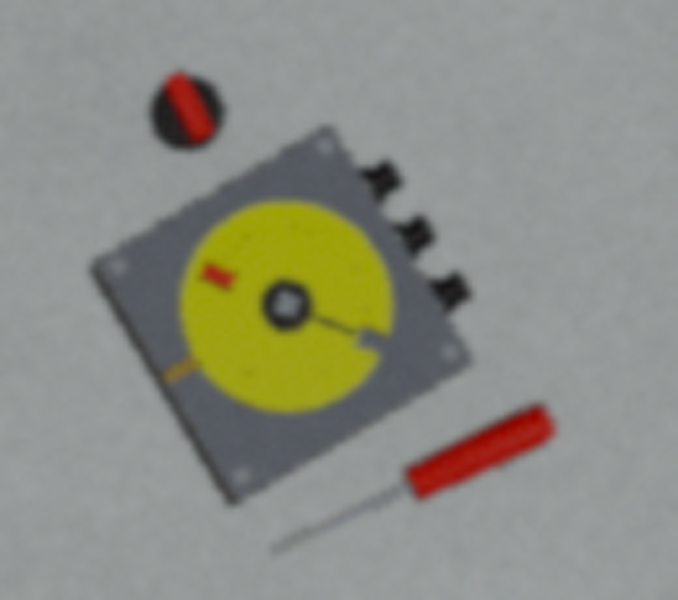

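The top view crop (about 5.2 px per picture pixel) shows the rose centre at (287,305), the red tab upper left at (217,277), the notch lower right at (375,340) and the brass pin at (180,370). The tab has to go clockwise by about 127°.

```bash
cat >> h.py <<'E'
def planexy(c,u,v,z):
    r=np.stack([(u-c['cx'])/c['fx'],(v-c['cy'])/c['fy'],np.ones(len(u))],1)@c['R']; o=-c['R'].T@np.ravel(c['tvec'])
    return (o+((z-o[2])/r[:,2])[:,None]*r)[:,:2]
def ang(d): return np.degrees(np.arctan2(d[1],d[0]))
def topmeas(c,C0=(.54,-.13)):
    f=c['frame'].astype(int);R,G,B=f[...,0],f[...,1],f[...,2]
    v,u=np.mgrid[:400,:640]; 
    q=planexy(c,u.ravel()*1.,v.ravel()*1.,.0805).reshape(400,640,2); near=np.hypot(*(q-np.array(C0)).transpose(2,0,1))<.1
    ye=near&(R>110)&(G>110)&(B<.55*G); re=near&(R>90)&(G<.5*R)&(B<.5*R)
    C,rad=cv2.minEnclosingCircle(q[ye].astype(np.float32)); C=np.array(C)
    rr=np.hypot(*(q-C).transpose(2,0,1)); re&=rr<.062
    v_,u_=np.nonzero(re); w=(R-G)[re]; T=np.average(planexy(c,u_*1.,v_*1.,.0945),axis=0,weights=w) if len(u_) else np.zeros(2)
    pn=(rr>.064)&(rr<.084)&(R-B>25)&(R-G>8)&~ye
    pv,pu=np.nonzero(pn); Pn=np.average(planexy(c,pu*1.,pv*1.,.068),axis=0,weights=(R-B)[pn]) if len(pu) else np.zeros(2)
    print('C',C.round(4),'rad',round(rad,4),'tab',T.round(4),len(u_),np.hypot(*(T-C)).round(4),ang(T-C).round(1),'pin',Pn.round(4),len(pu),np.hypot(*(Pn-C)).round(4),ang(Pn-C).round(1))
    return C,T,Pn
E
python3 - <<'E'
from h import *
C,T,Pn=topmeas(grab('top'))
s=status.get_state();R=np.array(s['eef_rot'])
a=np.radians(ang(T-C)+28); t=np.array([*(C+.044*np.array([np.cos(a),np.sin(a)])),.15])
print(np.degrees(a),t,'shift tool',R.T@(t-s['ee_pos']))
E
```

```text
C [ 0.541  -0.1304] rad 0.0635 tab [ 0.5581 -0.0903] 12 0.0436 67.0 pin [ 0.5057 -0.0686] 17 0.0712 119.8
94.96772299202898 [ 0.53723735 -0.08659003  0.15      ] shift tool [-0.49427222  0.06866859 -0.42233492]
```

Emit:
{"name": "servo_tool", "arguments": {"steps": "-1 -0.0309 0 -0.0264 0;-1 -0.0309 0 -0.0264 0;-1 -0.0309 0 -0.0264 0;-1 -0.0309 0 -0.0264 0;-1 -0.0309 0 -0.0264 0;-1 -0.0309 0 -0.0264 0;-1 -0.0309 0 -0.0264 0;-1 -0.0309 0 -0.0264 0"}}

```text
time_s: 1.77
ee_pos: [0.3568, -0.3546, 0.219]
eef_rot: [[-0.963, 0.001, 0.268], [-0.268, -0.001, -0.963], [-0.001, -1.0, 0.001]]
contact_force: [0.6, -0.2, 0.5]
gripper_width: 0.044
```

Emit:
{"name": "servo_tool", "arguments": {"steps": "-1 -0.0309 0 -0.0264 0;-1 -0.0309 0 -0.0264 0;-1 -0.0309 0 -0.0264 0;-1 -0.0309 0 -0.0264 0;-1 -0.0309 0 -0.0264 0;-1 -0.0309 0 -0.0264 0;-1 -0.0309 0 -0.0264 0;-1 -0.0309 0 -0.0264 0"}}

```text
time_s: 2.43
ee_pos: [0.5383, -0.0847, 0.219]
eef_rot: [[-0.963, 0.001, 0.268], [-0.268, -0.0, -0.963], [-0.001, -1.0, 0.0]]
contact_force: [0.1, -0.5, 0.1]
gripper_width: 0.0007
```

Emit:
{"name": "servo_tool", "arguments": {"steps": "-1 0 0 0 -0.123;-1 0 0 0 -0.123;-1 0 0 0 -0.123;-1 0 0 0 -0.123;-1 0 0 0 -0.123;-1 0 0 0 -0.123;-1 0 0 0 -0.123;-1 0 0 0 -0.123"}}

```text
time_s: 3.1
ee_pos: [0.5374, -0.0866, 0.2188]
eef_rot: [[-0.304, 0.0, 0.953], [-0.953, -0.0, -0.304], [0.0, -1.0, 0.0]]
contact_force: [-0.5, -1.2, 0.0]
gripper_width: 0.0005
```

Emit:
{"name": "servo_tool", "arguments": {"steps": "-1 0 0 0 -0.123;-1 0 0 0 -0.123;-1 0 0 0 -0.123;-1 0 0 0 -0.123;-1 0 0 0 -0.123;-1 0 0 0 -0.123;-1 0 0 0 -0.123;-1 0 0 0 -0.123"}}

```text
time_s: 3.77
ee_pos: [0.5374, -0.0867, 0.2188]
eef_rot: [[0.625, 0.0, 0.781], [-0.781, -0.0, 0.625], [0.0, -1.0, 0.0]]
contact_force: [-0.6, 0.8, 0.1]
gripper_width: 0.0005
```

Emit:
{"name": "servo_tool", "arguments": {"steps": "-1 0 0 0 -0.123;-1 0 0 0 -0.123;-1 0 0 0 -0.123;-1 0 0 0 -0.123;-1 0 0 0 -0.123;-1 0 0 0 -0.123;-1 0 0 0 -0.123;-1 0 0 0 -0.123"}}

```text
time_s: 4.43
ee_pos: [0.5374, -0.0869, 0.2188]
eef_rot: [[0.996, 0.0, -0.087], [0.087, -0.0, 0.996], [0.0, -1.0, -0.0]]
contact_force: [0.2, 0.9, -0.2]
gripper_width: 0.0006
```

```bash
cat >> h.py <<'E'
def wproj(c,s,P):
    """world points -> fisheye wrist pixels"""
    R=np.array(s['eef_rot']);p=(np.atleast_2d(P)-np.array(s['ee_pos']))@R
    T=np.array(c['T_tool_cam']);q=(p-T[:3,3])@T[:3,:3]
    r=np.hypot(q[:,0],q[:,1]);th=np.arctan2(r,q[:,2])
    return np.stack([c['cx']+c['fx']*th*q[:,0]/r,c['cy']+c['fy']*th*q[:,1]/r],1)
def wplane(c,s,u,v,z):
    x=(u-c['cx'])/c['fx'];y=(v-c['cy'])/c['fy'];th=np.hypot(x,y)
    q=np.array([np.sin(th)*x/th,np.sin(th)*y/th,np.cos(th)])
    T=np.array(c['T_tool_cam']);R=np.array(s['eef_rot'])
    o=R@T[:3,3]+s['ee_pos'];d=R@T[:3,:3]@q
    return o+(z-o[2])/d[2]*d
def topdown(c,s,C,z,half=.1,px=3000):
    n=int(2*half*px);i,j=np.mgrid[:n,:n]
    P=np.stack([C[0]+half-i/px,C[1]+half-j/px,np.full(i.shape,z)],-1).reshape(-1,3)
    m=wproj(c,s,P).reshape(n,n,2).astype(np.float32)
    return cv2.remap(c['frame'],m[...,0],m[...,1],cv2.INTER_LINEAR)[:,:,::-1].copy()
E
python3 - <<'E'
from h import *
s=status.get_state();c=grab('wrist')
C=np.array([.541,-.1304])
print(wproj(c,s,[[*C,.0805]]),c['T_tool_cam'])
cv2.imwrite('pics/w1.png',np.hstack([cv2.resize(c['frame'],(450,281))[:,:,::-1][:281].copy(),cv2.resize(topdown(c,s,C,.0805),(281,281))]))
cv2.imwrite('pics/w1td.png',topdown(c,s,C,.0805))
np.save('w1.npy',{'c':c,'s':s},allow_pickle=True)
E
```

```text
[[275.03619534 187.02826133]] [[-1.08595843e-04  9.67176649e-01  2.54104934e-01 -6.91104107e-02]
 [ 1.29719159e-05 -2.54104934e-01  9.67176655e-01 -1.67220860e-01]
 [ 9.99999994e-01  1.08327592e-04  1.50486054e-05 -4.67335868e-04]
 [ 0.00000000e+00  0.00000000e+00  0.00000000e+00  1.00000000e+00]]
```

View pics/w1td.png

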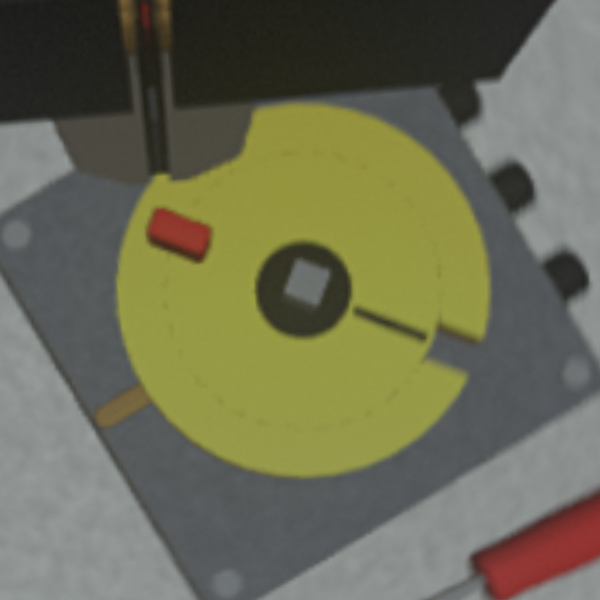

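The rectified wrist view (3 px/mm) shows the rose centre at (303,290), the tab at (181,228), the notch mouth at (476,358) and the pin at (122,404). This puts the axis at about (0.544,-0.131), the tab at 68.5° and the pin at 120.8°. The rose needs turning 127.7° clockwise.

Emit:
{"name": "servo_tool", "arguments": {"steps": "-1 0 0.033 0 -0.016;-1 0 0.033 0 -0.016;-1 0 0.033 0 -0.016;-1 0 0.022 0 -0.016;-1 0 0.012 0 0;-1 0 0 0 0"}}

```text
time_s: 4.98
ee_pos: [0.5358, -0.0869, 0.0833]
eef_rot: [[0.99, -0.005, -0.144], [0.144, 0.0, 0.99], [-0.005, -1.0, 0.001]]
contact_force: [0.1, -0.5, -0.1]
gripper_width: 0.0002
```

Emit:
{"name": "servo_tool", "arguments": {"steps": "-1 0 -0.002 0 0;-1 0.0044 0 -0.0002 0.1;-1 0.0044 0 -0.0002 0.1;-1 0.0044 0 -0.0002 0.1;-1 0.0044 0 -0.0002 0.1;-1 0.0044 0 -0.0002 0.1;-1 0.0044 0 -0.0002 0.1;-1 0 0 0 0"}}

```text
time_s: 5.65
ee_pos: [0.5649, -0.09, 0.0901]
eef_rot: [[0.898, 0.004, 0.441], [-0.441, -0.0, 0.898], [0.004, -1.0, 0.001]]
contact_force: [-0.8, 0.3, 1.4]
gripper_width: 0.0002
```

```bash
python3 - <<'E'
from h import *
c=grab('top');s=status.get_state();print(s['ee_pos'],s['contact_force'],np.round(s['dq'],3),ang(s['ee_pos'][:2]-np.array([.5443,-.1314])))
topmeas(c)
E
```

```text
[ 0.56459913 -0.08991893  0.08987468] [-0.58898295 -0.14018713  1.012722  ] [ 0.01   0.009 -0.012  0.014  0.016 -0.008  0.024] 63.924772030567794
C [ 0.5139 -0.0988] rad 0.0423 tab [0. 0.] 0 0.5233 169.1 pin [ 0.5446 -0.1455] 429 0.0559 -56.6
```

```bash
python3 - <<'E'
from h import *
s=status.get_state();c=grab('wrist');cv2.imwrite('pics/w2.png',topdown(c,s,(.5443,-.1314),.0805))
E
```

```text
(no output)
```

View pics/w2.png

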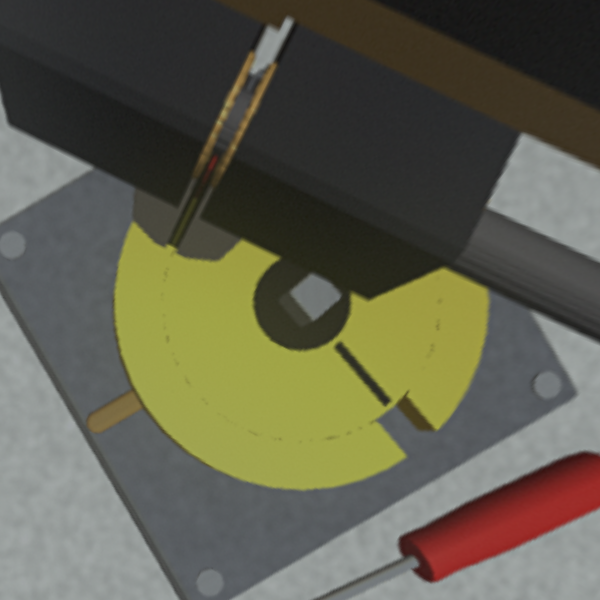

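The view shows the notch now at (421,442), at about 220°, so the rose has turned about 28° under the finger push. The offset from finger to tab is about 23°.

Emit:
{"name": "servo_tool", "arguments": {"steps": "-1 0.0046 0.001 -0.0002 0.1;-1 0.0046 0.001 -0.0002 0.1;-1 0.0046 0 -0.0002 0.1;-1 0.0046 0 -0.0002 0.1;-1 0.0046 0 -0.0002 0.1;-1 0.0046 0 -0.0002 0.1;-1 0.0046 0 -0.0002 0.1;-1 0.0046 0 -0.0002 0.1"}}

```text
time_s: 6.42
ee_pos: [0.5874, -0.1159, 0.0869]
eef_rot: [[0.31, 0.002, 0.951], [-0.951, 0.002, 0.31], [-0.001, -1.0, 0.002]]
contact_force: [-1.0, 2.0, 2.2]
gripper_width: 0.0004
```

Emit:
{"name": "servo_tool", "arguments": {"steps": "-1 0.0046 0 -0.0002 0.1;-1 0.0046 0 -0.0002 0.1;-1 0.0046 0 -0.0002 0.1;-1 0.0046 0 -0.0002 0.1;-1 0.0046 0 -0.0002 0.1;-1 0.0046 0 -0.0002 0.1;-1 0 0 0 0;-1 0 0 0 0"}}

```text
time_s: 7.08
ee_pos: [0.5883, -0.144, 0.0866]
eef_rot: [[-0.275, 0.002, 0.961], [-0.961, 0.0, -0.275], [-0.001, -1.0, 0.002]]
contact_force: [0.6, 0.5, 0.8]
gripper_width: 0.0003
```

```bash
python3 - <<'E'
from h import *
s=status.get_state();c=grab('wrist');cv2.imwrite('pics/w3.png',topdown(c,s,(.5443,-.1314),.0805))
C=np.array([.5438,-.1318]);d=s['ee_pos'][:2]-C
R=np.array(s['eef_rot']);print(s['ee_pos'],ang(d),np.hypot(*d),ang(R[:2,2]),s['contact_force'])
T=np.array(c['T_tool_cam']);print('cam',R@T[:3,3]+s['ee_pos'])
E
```

```text
[ 0.58825491 -0.14400121  0.0865592 ] -15.34762243925994 0.04609889805247712 -15.98046701098816 [0.60595961 0.45681533 0.75944205]
cam [ 0.60789898 -0.07730923  0.25383917]
```

View pics/w3.png

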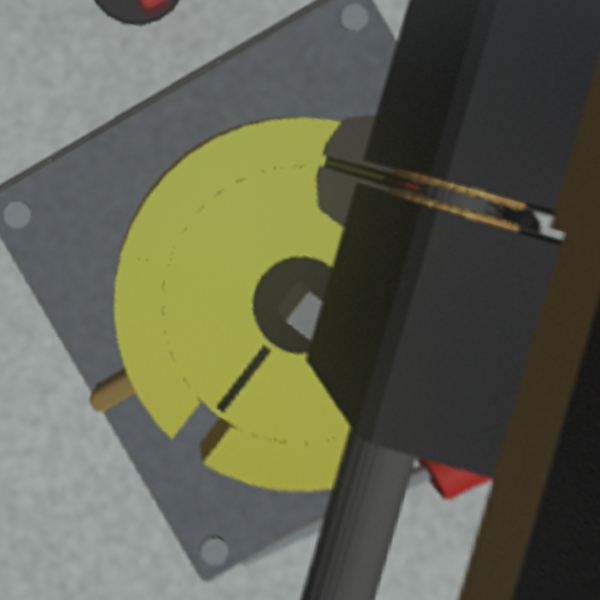

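This view shows the notch mouth at (188,451), at 142.5°, and the pin at (112,388). The lid screws at (17,215) and (215,550) give the pin direction as about 120.8°, so about 21.7° remains.

Emit:
{"name": "servo_tool", "arguments": {"steps": "-1 0.0046 0 -0.0002 0.1;-1 0.0046 0 -0.0002 0.1;-1 0.0046 0 -0.0002 0.1;-1 0.0023 0 0 0.05;-1 0 0 0 0;-1 0 0 0 0"}}

```text
time_s: 7.63
ee_pos: [0.5811, -0.1587, 0.086]
eef_rot: [[-0.589, 0.001, 0.808], [-0.808, 0.0, -0.589], [-0.001, -1.0, 0.001]]
contact_force: [0.4, 0.2, 1.4]
gripper_width: 0.0003
```

```bash
python3 - <<'E'
from h import *
s=status.get_state();c=grab('wrist');cv2.imwrite('pics/w4.png',topdown(c,s,(.5443,-.1314),.0805))
C=np.array([.5435,-.1318]);d=s['ee_pos'][:2]-C
R=np.array(s['eef_rot']);print(s['ee_pos'],ang(d),np.hypot(*d),ang(R[:2,2]),s['contact_force'])
T=np.array(c['T_tool_cam']);print('cam',R@T[:3,3]+s['ee_pos'])
E
```

```text
[ 0.58108031 -0.15868031  0.08600424] -35.57524091441949 0.04620422787055006 -36.06781952508849 [0.44774777 0.2484975  1.44467236]
cam [ 0.62276476 -0.10263123  0.25327507]
```

View pics/w4.png

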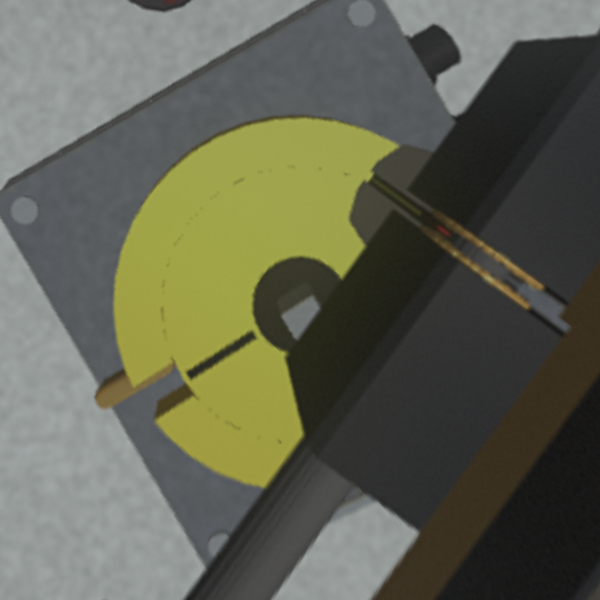

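The notch mouth corners at (132,389) and (156,416) put the notch at 122.4°. The lid screws (24,210), (362,13) and (219,547) put the pin direction at 120.1–120.8°, so about 2° is left.

Emit:
{"name": "servo_tool", "arguments": {"steps": "-1 0.0016 0 0 0.035;-1 0 0 0 0;-1 0 0 0 0"}}

```text
time_s: 7.93
ee_pos: [0.5799, -0.1601, 0.0858]
eef_rot: [[-0.619, 0.001, 0.785], [-0.785, 0.0, -0.619], [-0.0, -1.0, 0.0]]
contact_force: [2.4, 0.6, 0.9]
gripper_width: 0.0007
```

```bash
python3 - <<'E'
from h import *
s=status.get_state();c=grab('wrist');im=topdown(c,s,(.5443,-.1314),.0805);cv2.imwrite('pics/w5.png',cv2.resize(im[180:460,60:340],None,fx=2.1,fy=2.1,interpolation=cv2.INTER_CUBIC))
C=np.array([.5435,-.1318]);d=s['ee_pos'][:2]-C
print(s['ee_pos'],ang(d))
E
```

```text
[ 0.5799015  -0.16014412  0.08579947] -37.906199608493246
```

View pics/w5.png

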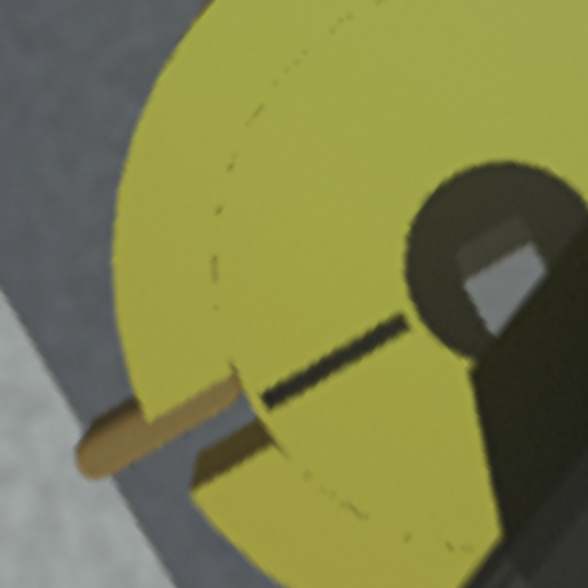

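The notch mouth corners at (148,424) and (190,490) give 120.0–120.3°, and the parallax-corrected pin axis gives 120.3°, so they are aligned. I back off the tab 3 mm and press down.

Emit:
{"name": "servo_tool", "arguments": {"steps": "-1 -0.003 0 0 0;-1 0 0.002 0 0;-1 0 0.002 0 0;-1 0 0.002 0 0;-1 0 0.001 0 0;-1 0 0.001 0 0;-1 0 0.001 0 0;-1 0 0.001 0 0"}}

```text
time_s: 8.65
ee_pos: [0.5808, -0.1578, 0.0756]
eef_rot: [[-0.619, -0.001, 0.785], [-0.785, 0.0, -0.619], [0.001, -1.0, -0.001]]
contact_force: [-1.9, 0.5, 3.1]
gripper_width: 0.0007
```

Emit:
{"name": "servo_tool", "arguments": {"steps": "-1 0 0.001 0 0;-1 0 0.001 0 0;-1 0 0 0 0;-1 0 0 0 0"}}

```text
time_s: 8.98
ee_pos: [0.581, -0.1578, 0.0742]
eef_rot: [[-0.619, -0.001, 0.785], [-0.785, 0.0, -0.619], [0.001, -1.0, -0.001]]
contact_force: [-3.4, 0.4, 7.1]
gripper_width: 0.0004
```

Emit:
{"name": "servo_tool", "arguments": {"steps": "-1 0 0.001 0 0;-1 0 0.001 0 0;-1 0 0 0 0;-1 0 0 0 0"}}

```text
time_s: 9.32
ee_pos: [0.5812, -0.1577, 0.0735]
eef_rot: [[-0.619, -0.0, 0.785], [-0.785, -0.0, -0.619], [0.0, -1.0, -0.0]]
contact_force: [-4.0, 0.7, 13.2]
gripper_width: 0.0006
```

Emit:
{"name": "servo_tool", "arguments": {"steps": "-1 0 0.001 0 0;-1 0 0.001 0 0;-1 0 0.001 0 0;-1 0 0 0 0;-1 0 0 0 0;-1 0 0 0 0"}}

```text
time_s: 9.82
ee_pos: [0.5817, -0.1574, 0.0725]
eef_rot: [[-0.619, 0.001, 0.785], [-0.785, -0.0, -0.619], [-0.001, -1.0, 0.001]]
contact_force: [-7.2, 2.5, 22.8]
gripper_width: 0.0005
```

Emit:
{"name": "servo_tool", "arguments": {"steps": "-1 0 -0.004 0 0;-1 0 -0.004 0 0;-1 0 -0.006 0 0;-1 0 -0.02 0 0;-1 0 -0.04 0 0;-1 0 -0.04 0 0;-1 0 -0.02 0 0;-1 0 0 0 0"}}

```text
time_s: 10.48
ee_pos: [0.5852, -0.1587, 0.2083]
eef_rot: [[-0.62, 0.012, 0.785], [-0.785, -0.003, -0.62], [-0.005, -1.0, 0.011]]
contact_force: [-0.5, -0.1, 0.7]
gripper_width: 0.0006
```

Emit:
{"name": "servo_tool", "arguments": {"steps": "-1 -0.04 0 0 0;-1 -0.04 0 0 0;-1 -0.04 0 0 0;-1 -0.03 0 0 0;-1 0 0 0 0;-1 0 0 0 0"}}

```text
time_s: 10.98
ee_pos: [0.6745, -0.0373, 0.2005]
eef_rot: [[-0.616, -0.002, 0.788], [-0.788, 0.001, -0.616], [0.001, -1.0, -0.003]]
contact_force: [0.3, -0.7, -0.0]
gripper_width: 0.0004
```

```bash
python3 - <<'E'
from h import *
s=status.get_state();print(s['ee_pos'],s['contact_force'])
c=grab('top');P=cloud(c);save(c,'top2.png')
f=c['frame'].astype(int);R,G,B=f[...,0],f[...,1],f[...,2]
m=(np.hypot(P[...,0]-.543,P[...,1]+.131)<.06)&(R>110)&(G>110)&(B<.55*G)
print('rose z',m.sum(),np.median(P[m],0), 'before: z .0818')
topmeas(c)
for n in('handle_knob','screwdriver','controller','router'):
    for r in spotter.spot_in(n,'top')[:1]: print(n,np.round(r['bbox']))
s=status.get_state();w=grab('wrist')
o=np.hstack([cv2.resize(c['frame'][150:265,300:430,::-1],(450,398)),cv2.resize(topdown(w,s,(.543,-.131),.0745),(348,398))]);cv2.imwrite('pics/f.png',o)
E
```

```text
[ 0.67446563 -0.03730374  0.20051164] [ 0.26211236 -0.68524379 -0.04859089]
rose z 515 [ 0.54635198 -0.15745612  0.07601431] before: z .0818
C [ 0.5417 -0.1359] rad 0.0608 tab [ 0.5395 -0.1016] 172 0.0343 93.7 pin [ 0.5379 -0.0862] 464 0.0499 94.4
handle_knob [354. 190.  21.  39.]
screwdriver [361. 228.  45.  26.]
controller [446. 193.  56.  42.]
router [146. 158.  49.  41.]
```

View pics/f.png

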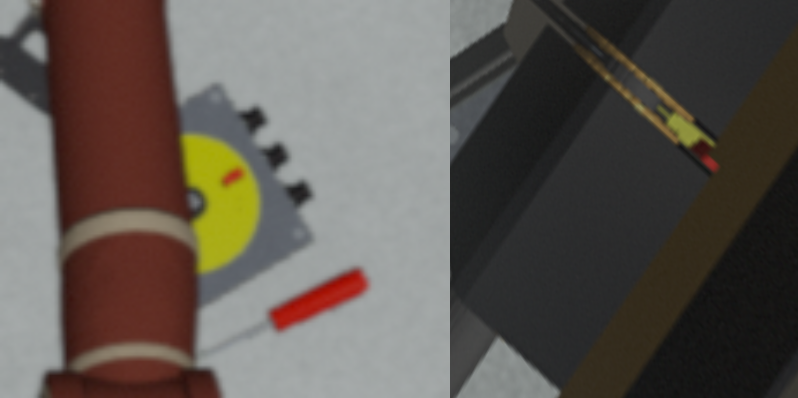

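The rose face dropped from 81.8 to 76.0 mm by depth. The left half of this view is the top camera, with the arm hiding the pin side; the tab sits at (232,178). I move clear for a last look.

Emit:
{"name": "servo_tool", "arguments": {"steps": "-1 -0.032 0 -0.025 0;-1 -0.032 0 -0.025 0;-1 -0.032 0 -0.025 0;-1 -0.032 0 -0.025 0;-1 -0.032 0 -0.025 0;-1 -0.032 0 -0.025 0;-1 0 0 0 0;-1 0 0 0 0"}}

```text
time_s: 11.95
ee_pos: [0.6743, 0.2076, 0.2026]
eef_rot: [[-0.615, -0.001, 0.789], [-0.789, 0.002, -0.615], [-0.001, -1.0, -0.002]]
contact_force: [0.5, -1.0, 0.4]
gripper_width: 0.0005
```

```bash
python3 - <<'E'
from h import *
c=grab('top');P=cloud(c);topmeas(c)
f=c['frame'].astype(int);R,G,B=f[...,0],f[...,1],f[...,2]
m=(np.hypot(P[...,0]-.543,P[...,1]+.131)<.06)&(R>110)&(G>110)&(B<.55*G)
print('rose z',m.sum(),np.median(P[m],0))
a=cv2.imread('pics/top1.png')[150:265,300:430]
cv2.imwrite('pics/f2.png',np.hstack([cv2.resize(x,(400,354),interpolation=cv2.INTER_CUBIC) for x in(a,c['frame'][150:265,300:430,::-1])]))
E
```

```text
C [ 0.5388 -0.1239] rad 0.0688 tab [ 0.564  -0.1677] 10 0.0505 -60.1 pin [ 0.5031 -0.0636] 7 0.0701 120.6
rose z 1092 [ 0.54323609 -0.13051058  0.07588663]
```

View pics/f2.png

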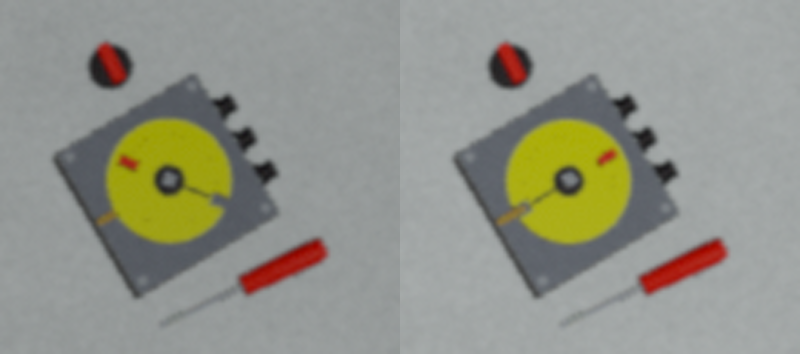

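The before and after views side by side show the pin lying in the notch at (515,213) on the right. The knob and screwdriver are unmoved, so I hand in.

```bash
python3 -c "
from rig import arm; print(arm.hand_in())"
```

```text
the job is handed in; nothing more can be done
None
```

The rose is keyed over the pin and pressed fully home, and the job is handed in at about 12 s on the robot's clock. I pushed the red tab about 128° clockwise with the closed fingertips until the notch was over the pin. I then backed off 3 mm and pressed the rose down.

- **Alignment before pressing:** the notch measured 120.0–120.3°, against 120.1–120.8° for the pin.
- **Press depth:** by the depth camera the rose's top dropped from 81.8 to 75.9 mm, about 5.9 mm of the 6 mm travel. It held about 23 N at the end of the press, and the dropped height was unchanged after the arm had moved away.
- **Other things on the table:** the before and after pictures show the knob and screwdriver unmoved. The controller and router were only checked by their detection boxes, which agreed within a few pixels.
- **Disagreements:**
  - The last automatic circle fit was thrown off by stray pixels (radius 68.8 mm instead of 62 mm), so I did not rely on its rose centre. The picture itself shows the pin in the notch.
  - The fingertip height at the end of the press read 72.5 mm against an expected 74.5 mm, which I put down to the arm flexing under load.

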